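# Seat a tube stopper in the guarded bench press

## Robot

A 6-joint arm with a two-finger parallel gripper is mounted at the origin on the work surface. World frame = base frame: x ahead of the robot, y to its left, z up, the work surface at z = 0. Lengths are in m, angles in rad, forces in N, time in s.
With the tool pointing down it reaches from about 0.325 to 0.775 m from the base axis. Payload 5.5 kg.
Tool frame: the origin (TCP) lies at the very end of the fingers, on their centre line; the grasp point (between the pads) lies ctrl.grasp_offset behind it (ctrl.grasp_offset is the distance from the TCP to the grasp point, in m); z points along the fingers, y is the direction in which the jaws open and shut (so a half turn about z gives the same grasp; the last joint's range is limited). The gripper opens to 88 mm and grips with 3 to 60 N. Pads are 20 mm wide; open, the fingers measure 115 mm over their backs; the gripper's body (75 mm by 178 mm) begins 61 mm behind the grasp point.
Start: joints at [-1.325, 0.091, 1.231, -0, 1.82, -0.057], TCP at [0.179, -0.573, 0.186] pointing down, gripper open.
Joint ranges: [-2.87, 2.87], [-0.86, 2.18], [0.17, 2.46], [-1.51, 4.65], [0.06, 2.69], [-2.65, 2.65]. Speed limits (rad/s): [2.57, 2.57, 3.01, 3.14, 3.14, 3.14].

## Interface

Orientations are given as a unit quaternion [w, x, y, z].
In Python, from rig import ctrl, vision gives the robot as it stands.
- The arm moves only by the tool send_rows, never from a script. Its argument "deltas" is a list of rows, each a list of 7 numbers: the closure, from -1 (fully open) to 1 (shut), then the shift along the tool's x, y, z in units of 30 mm (1.0 is 30 mm), then the turn, a rotation vector about the tool's x, y, z in units of 6 degrees (1.0 is 6 degrees). In form: [[gripper, x, y, z, ax, ay, az], ...]. A call has exactly 8 rows; each row shifts and turns the commanded pose from where the row before left it, along the tool's axes as they then stand; what a row does not reach is not made up. A row lasts 1/10 s, in which the tool goes at most 50 mm and 8.59 degrees, less where a joint would pass 70% of its speed; a pose out of reach is approached as far as the arm can. A call is refused whole if a number of a shift passes 1 or a number of a turn 1, either way. A call with a gripper value outside its range is refused whole. The fingers move at their own pace and stop on an object; the grip force is fixed at half the most. Time passes only in rows, so rows that do not move let the fingers close, or fill a call up. It gives the time, the measured TCP pose, the force and the opening at its end, in the units of the state.
- ctrl.observe(): the state, without advancing time (a new reading comes with each control period).
- vision.read_camera(name): name is "scene" or "side" or "wrist"; returns (picture, depth): 400x640x3 uint8, red, green, blue; 400x640 float32, m along the optical axis (not along the pixel's ray), 0 where there is no reading.
- vision.camera_model(name): a dict with "fx", "fy", "cx", "cy" (pixels), "R" (3x3) and "t" (3): a world point X has camera coordinates R X + t; the wrist camera has in their place "T_tool_cam" (4x4, takes a point from camera to tool coordinates, whose origin is the TCP and whose axes are the flange's). Camera axes: x right, y down, z forward; pixel columns grow to the right and rows downward; lengths in m; the calibration is good to about 2 mm. A picture is of the moment at which its call begins: read the wrist's pose just before it. camera_model takes no time and is no camera call.
- ctrl.job_done(): hands the job in, once; it reports no verdict.
Trained networks look in the newest picture that a camera, given by its name, has taken for a name from the list of things; names that differ only in an ending like _2 or _b are one class to them, and where a whole thing is asked for, a point or a joint stands for the part that bears it (a point fixed in the world has none). Each returns a list of dicts, best first, with "p" (0 to 1); they miss things now and then, are a little off and sometimes report something else, mostly with a low value. They report only what shows in the picture. A call takes as long as a camera call.
- vision.boxes_of(camera, label): "position" ([x, y, z] in m, in world coordinates, good to about 4 mm: the middle of the surface that is visible of it).
- vision.silhouettes(camera, label): "region" (400x640 bool, what is visible of it).
The state is a dict: "time_s": time; "joint_pos": joint angles; "joint_velocities": joint speeds; "joint_torque": joint torques, N m; "tcp_pos": TCP position; "orientation": TCP orientation; "contact_force": force on the tool from outside, world axes, zero at the start; "moment": the same for the moment, N m; "gripper_width": opening from 0.0 (shut) to 1.0 (fully open).
Only numpy, scipy, OpenCV 4.12 (cv2) and the standard library are available. Lean on these libraries where they do the work, as an engineer would, in place of code of your own. Each camera call takes 0.05 s, during which the arm holds its last target.

## Task

Seat the stopper on the sample tube: push the tray that carries it, with your fingertips on the outside of its upright push plate, all the way home into the press; then reach down through the window in the top of the guard and press the black lever pad fully down, and let the lever come back up and withdraw. Do not touch the guard, the tube or its stopper, do not press the lever before the tray is home, and do not pinch the push plate or disturb the other things on the bench.

Things in the scene. Friction and masses are not known exactly. Their poses are not given: they have to be found in the camera images.
- window (a point): Centre of the window in the guard's top plate, at the level of the plate's top face, 182 mm above the bench. The plate is aluminium, level, 6 mm thick; the window measures 70 mm along this frame's x by 80 mm along its y. Axes are those of the press: x from the press's front towards its column (away from the robot), y to its left, where the tray sticks out, z up.
- guard: The whole guard (top plate with the window, four posts, clear front, right and upper left panels), 205 mm along x (from 105 mm before to 100 mm behind the origin), 130 mm along y (65 mm either side), 184 mm tall with its screw heads. Fixed to the bench with the press. Origin: on the bench, 45 mm behind (+x) the window's centre; axes as for the window. Nothing of the press stands higher than the guard. Must not be touched.
- pad (a point): Centre of the top of the black plastic lever pad, 36 mm (x) by 40 mm (y), straight under the middle of the window, its top 12 mm below the guard plate's top face when the lever is up. It goes down 26 mm when fully pressed (on an arc of 110 mm radius about a hinge at the column, so it shifts by up to 5 mm towards the column).
- lever (a joint): Lever angle in rad: 0 up, 0.24 fully down (a hard stop). Spring return: takes about 5 N on the pad to start, about 11 N at the bottom while the stopper is being seated; springs back up when let go. It drives the steel ram that presses the stopper in.
- push_point (a point): Point in the middle of the outer (+y) face of the tray's upright grey push plate, 20 mm below its top edge and 68 mm above the bench. The plate is 60 mm wide (x), 75 mm tall (its top 88 mm above the bench), 10 mm thick. Axes as for the window: push along this frame's -y. With the tray home this point is 220 mm to the left (+y) of the press's middle plane, through the window's centre, and 52 mm behind (+x) the window's centre.
- tray (a joint): How far the tray has been pushed in along its rail, in m: 0 fully out, 0.060 home (a hard stop, the tube then under the ram). Slides with about 2 N of friction and stays where it is left.
- push_face: Outer layer of the push plate (where the fingertips push). Its origin is that of the tray under the tube, not on the plate; use the push point.
- push_back: Inner layer of the push plate (the side facing the tube). Fingers bearing on it and on the outer face at once count as a pinch. Its origin is that of the tray under the tube.
- sample_tube: Clear sample tube, 13 mm across, upright in its white holder block on the tray, with a tan stopper 17 mm across on top; the stopper's top is 118 mm above the bench before it is seated. Origin on the tube's axis, 13 mm above the bench. Not to be touched with the robot.
- stopper (a joint): How far the stopper has been pressed down on the tube, in m: 0 loose, 0.008 when the lever has been pressed fully with the tray home. Takes about 4 N and stays where it is pressed.
- specimen_pot: White specimen pot with a red screw lid, 54 mm across, 56 mm tall, loose, standing on the robot's side of the tray rail, left of the press. Origin: centre of its underside. Leave alone.
- tube_stand: White 45 mm square block holding one capped tube, 95 mm tall in all, loose, standing right (-y side) of the press. Origin: centre of its underside. Leave alone.
- foam_rack: White foam tube rack 130 x 170 x 45 mm with four capped tubes in it (100 mm tall in all), far right. Leave alone.
- tube_rack: Grey rack 240 x 140 mm packed with 40 capped tubes, 110 mm tall in all, far left. Leave alone.
- sanitiser: Green square bottle with a white pump, 70 x 100 mm, 207 mm tall, at the back right. Leave alone.
- marker: Black marker pen 135 mm long, 12 mm thick, lying at the left. Leave alone.
- label_pad: Pad of paper labels 75 x 110 x 12 mm lying at the far right. Leave alone.

How it is judged:
By the outcome, as a careful person would: the job done as asked, in the order asked, and still so for the second after the job is handed in, with the robot touching nothing.
It also fails if it takes over 48 s, if anything falls off the work surface, if the arm or the gripper's body presses on something with over 40 N, if the wrist force passes 120 N, or if a joint passes its speed limit or range.

## Working session

There is one attempt and no reset: what is moved stays moved. The work goes in short steps, Python scripts to look and compute and a tool call to move; the robot and the scene stay as the last step left them, time stands still between calls to the robot, and variables do not carry over. Pictures are saved under pics/ and viewed, and the job is handed in when it is done.

Besides the shell and the picture viewer there is one more tool, called after ">>>" as name(argument=value, ...) on one line, values as JSON. send_rows: Moves the arm, as the interface text tells. Its arguments: {"type":"object","properties":{"deltas":{"type":"array"}},"required":["deltas"]}

```bash
ls; mkdir -p pics
python3 - <<'E'
from rig import ctrl, vision
import cv2, numpy as np
print(ctrl.observe(), ctrl.grasp_offset)
for c in ["scene","side"]:
    im,d=vision.read_camera(c)
    cv2.imwrite(f"pics/{c}0.png",im[:,:,::-1])
    for l in ["guard","pad","push_point","push_face","sample_tube","specimen_pot","window","marker","tube_rack"]:
        try:
            r=vision.boxes_of(c,l)
            print(c,l,[(np.round(x["position"],4).tolist(),round(x["p"],2)) for x in r[:3]])
        except Exception as e: print(c,l,e)
print(ctrl.observe()["time_s"])
E
```

```text
pics
{'time_s': 0.0, 'joint_pos': array([-1.32469611e+00,  9.18420449e-02,  1.23182915e+00,  1.67812580e-05,
        1.81979472e+00, -5.67033644e-02]), 'joint_velocities': array([-0.00035727,  0.00091663, -0.00037   , -0.00117838, -0.00100059,
       -0.00081511]), 'joint_torque': array([ 6.94934151e-04, -4.46454906e+01, -4.06444216e+01,  6.96824910e-02,
        2.93761538e-02, -1.30848548e-04]), 'tcp_pos': array([ 0.17883558, -0.57236247,  0.18514905]), 'orientation': array([-9.33201027e-04,  9.88559881e-01,  1.50826006e-01, -8.04673885e-05]), 'contact_force': array([ 0.40406241, -0.00259788, -0.28830325]), 'moment': array([ 0.01742845, -0.05020158, -0.03348623]), 'gripper_width': 0.9977882312224173} 0.0187
scene guard [([0.5209, -0.0796, 0.1818], 0.79)]
scene pad []
scene push_point [([0.5704, 0.1547, 0.0616], 0.72)]
scene push_face [([0.5737, 0.1551, 0.0609], 0.45)]
scene sample_tube []
scene specimen_pot [([0.4738, 0.0563, 0.0549], 0.64)]
scene window [([0.5188, -0.0815, 0.1806], 0.88)]
scene marker []
scene tube_rack [([0.6123, 0.469, 0.067], 0.95)]
side guard [([0.435, -0.0754, 0.1562], 0.8)]
side pad [([0.5579, 0.1278, 0.039], 0.64)]
side push_point [([0.5628, 0.1549, 0.0561], 0.51)]
side push_face [([0.4331, 0.3652, 0.011], 0.36)]
side sample_tube [([0.5102, -0.053, 0.078], 0.44)]
side specimen_pot [([0.4576, 0.0611, 0.0532], 0.68)]
side window [([0.4317, -0.0759, 0.154], 0.9)]
side marker [([0.4345, 0.365, 0.0127], 0.68)]
side tube_rack [([0.5448, 0.4739, 0.075], 0.82)]
1.0
```

View pics/scene0.png

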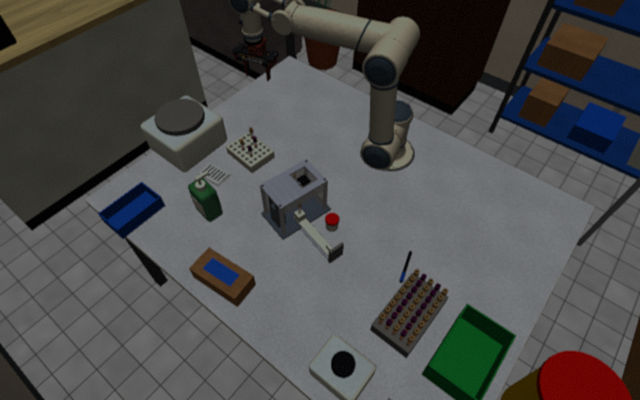

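View pics/side0.png

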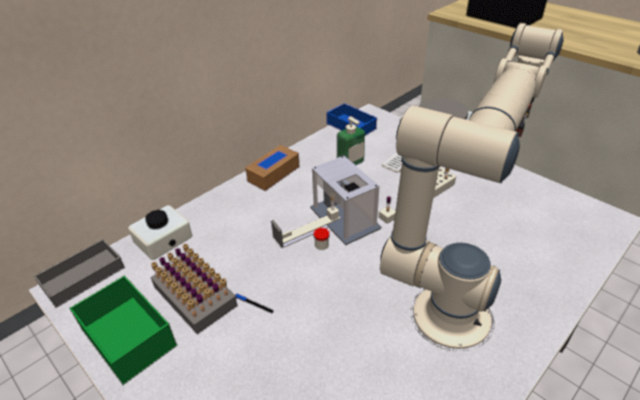

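```bash
cat > h.py <<'E'
from rig import ctrl, vision
import cv2, numpy as np
from scipy.spatial.transform import Rotation as Ro
def quatR(q): return Ro.from_quat([q[1],q[2],q[3],q[0]]).as_matrix()
def cloud(name):
    s=ctrl.observe(); im,d=vision.read_camera(name); m=vision.camera_model(name)
    v,u=np.mgrid[:400,:640]
    P=np.stack([(u-m["cx"])/m["fx"]*d,(v-m["cy"])/m["fy"]*d,d],-1)
    if name=="wrist":
        T=np.array(m["T_tool_cam"]); P=P@T[:3,:3].T+T[:3,3]
        P=P@quatR(s["orientation"]).T+s["tcp_pos"]
    else: P=(P-np.array(m["t"]))@np.array(m["R"])
    P[d<=0]=np.nan
    return im,d,P
E
python3 - <<'E'
from h import *
im,d,P=cloud("scene")
for nm,roi,zr in [("top",(slice(150,240),slice(250,340)),(0.174,0.192)),("plate",(slice(225,270),slice(310,350)),(0.03,0.1))]:
    Q=P[roi]; k=(Q[...,2]>zr[0])&(Q[...,2]<zr[1]); q=Q[k]
    print(nm,len(q),np.nanmean(q,0),q.min(0),q.max(0))
    print(cv2.minAreaRect((q[:,:2]*1000).astype(np.float32)))
cv2.imwrite("pics/crop.png",cv2.resize(im[150:280,240:370,::-1],None,fx=4.5,fy=4.5,interpolation=cv2.INTER_CUBIC))
im,d,P=cloud("side")
cv2.imwrite("pics/crops.png",cv2.resize(im[140:270,260:400,::-1],None,fx=4.5,fy=4.5,interpolation=cv2.INTER_CUBIC))
E
```

```text
top 1373 [ 0.51501428 -0.09755453  0.18011251] [ 0.39137557 -0.18373702  0.17409615] [ 0.6161014  -0.00999051  0.1881169 ]
((502.0616455078125, -97.82196807861328), (136.83868408203125, 207.41513061523438), 77.1067886352539)
plate 196 [0.56326354 0.13895037 0.06100925] [0.46740591 0.04930253 0.03048816] [0.60198462 0.16256629 0.09335241]
((533.6666870117188, 111.16288757324219), (147.70225524902344, 56.29364013671875), 45.0707893371582)
```

View pics/crop.png

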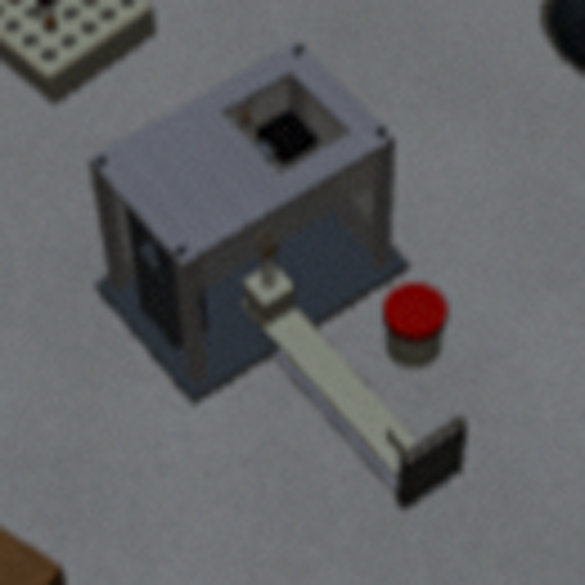

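View pics/crops.png

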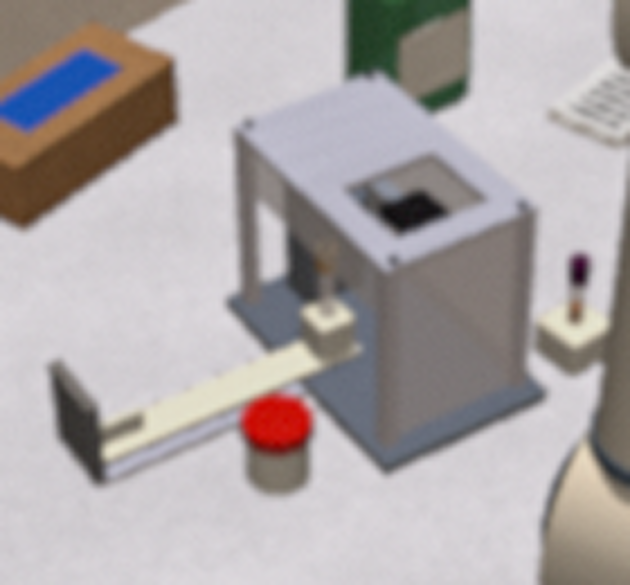

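Run:
```python
from h import *
m=vision.camera_model("wrist"); print(m)
```

```text
{'fx': 309.2814302528017, 'fy': 309.2814302528017, 'cx': 322.4619468023419, 'cy': 197.69536692628387, 'T_tool_cam': array([[ 6.84141164e-04, -9.53034155e-01, -3.02862068e-01,
         8.42411378e-02],
       [ 9.99998503e-01,  1.13327769e-03, -1.30723602e-03,
         4.49588000e-04],
       [ 1.58906740e-03, -3.02860720e-01,  9.53033504e-01,
        -1.98406822e-01],
       [ 0.00000000e+00,  0.00000000e+00,  0.00000000e+00,
         1.00000000e+00]])}
```

>>> send_rows(deltas=[[1,0,0,-0.8,0,0,-1],[1,0,0,-0.8,0,0,-1],[1,0,0,-0.8,0,0,-1],[1,0,0,-0.8,0,0,-1],[1,0,0,-0.8,0,0,-1],[1,0,0,-0.8,0,0,-1],[1,0,0,-0.8,0,0,-1],[1,0,0,-0.8,0,0,-1]])

```text
time_s: 1.9
tcp_pos: [0.1789, -0.5726, 0.3793]
orientation: [0.0, 0.841, 0.542, -0.0]
contact_force: [-0.5, 0.1, -0.4]
gripper_width: 0.309
```

>>> send_rows(deltas=[[1,0,0,0,0,0,-1],[1,0,0,0,0,0,-0.94],[1,1,0.3,0,0,0,0],[1,1,0.3,0,0,0,0],[1,1,0.3,0,0,0,0],[1,1,0.3,0,0,0,0],[1,1,0.3,0,0,0,0],[1,1,0.3,0,0,0,0]])

```text
time_s: 2.7
tcp_pos: [0.2725, -0.4083, 0.3784]
orientation: [0.0, 0.783, 0.622, -0.0]
contact_force: [-0.1, 0.6, 0.7]
gripper_width: 0.007
```

>>> send_rows(deltas=[[1,1,0.3,0,0,0,0],[1,1,0.3,0,0,0,0],[1,1,0.3,0,0,0,0],[1,1,0.3,0,0,0,0],[1,1,0.3,0,0,0,0],[1,1,0.3,0,0,0,0],[1,1,0.3,0,0,0,0],[1,1,0.3,0,0,0,0]])

```text
time_s: 3.5
tcp_pos: [0.3966, -0.1906, 0.3785]
orientation: [0.0, 0.783, 0.622, 0.0]
contact_force: [0.5, -1.1, 0.3]
gripper_width: 0.007
```

>>> send_rows(deltas=[[1,1,0.3,0,0,0,0],[1,1,0.3,0,0,0,0],[1,1,0.3,0,0,0,0],[1,1,0.3,0,0,0,0],[1,1,0.3,0,0,0,0],[1,1,0.3,0,0,0,0],[1,0.9,0.2,0,0,0,0],[1,0.6,0,0,0,0,0]])

```text
time_s: 4.3
tcp_pos: [0.5061, 0.0155, 0.3776]
orientation: [-0.0, 0.782, 0.623, -0.0]
contact_force: [-0.7, -0.1, 0.5]
gripper_width: 0.005
```

Run:
```python
from h import *
im,d,P=cloud("wrist"); print(ctrl.observe())
cv2.imwrite("pics/w1.png",im[:,:,::-1]); np.save("P1.npy",P)
for l in ["guard","pad","push_point","sample_tube","specimen_pot","window"]:
    r=vision.boxes_of("wrist",l)
    print(l,[(np.round(x["position"],4).tolist(),round(x["p"],2)) for x in r[:3]])
```

```text
{'time_s': 4.35, 'joint_pos': array([-3.42394705e-02, -2.89955627e-02,  1.00318566e+00,  1.59479548e-03,
        2.16839768e+00,  1.90493164e-01]), 'joint_velocities': array([-0.04640039, -0.01893832,  0.01114705, -0.01318141,  0.00266162,
       -0.07241188]), 'joint_torque': array([-1.35008588e+00, -3.63959634e+01, -3.80323756e+01, -5.57817221e-01,
        3.09449388e-02, -8.69172136e-02]), 'tcp_pos': array([0.5061585 , 0.01719143, 0.37752631]), 'orientation': array([-8.24548307e-04,  7.81655512e-01,  6.23709851e-01,  5.02517412e-05]), 'contact_force': array([ 0.20626648,  0.42746323, -0.80333252]), 'moment': array([-0.02137366, -0.08117703,  0.0264683 ]), 'gripper_width': 0.004022755056746693}
guard [([0.5242, -0.0783, 0.1836], 0.57)]
pad [([0.4513, -0.0799, 0.168], 0.67)]
push_point [([0.5716, 0.1514, 0.09], 0.64)]
sample_tube []
specimen_pot [([0.4648, 0.0535, 0.0582], 0.75)]
window [([0.5207, -0.0779, 0.1818], 0.62)]
```

View pics/w1.png

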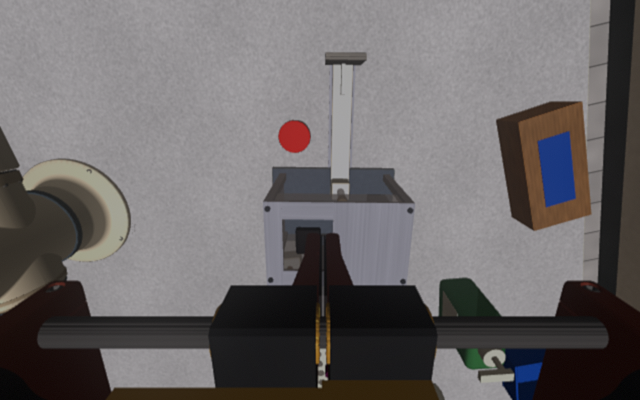

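Run:
```python
import numpy as np,cv2
P=np.load("P1.npy")
def inrow(v,a,b,zr):
    q=P[v,a:b]; k=(q[:,2]>zr[0])&(q[:,2]<zr[1]); i=np.where(k)[0]; return a+i, q[k]
# guard top
for v in (206,212,216,240,262):
    u,q=inrow(v,240,440,(.174,.19))
    print(v,u.min(),u.max(),q[0].round(4),q[-1].round(4), [ (u[j],u[j+1],q[j].round(4)[:2],q[j+1].round(4)[:2]) for j in np.where(np.diff(u)>1)[0]])
# front-edge line (left edge y) direction
e=[]
for u in list(range(272,408,4)):
    c=P[180:235,u]; k=np.where((c[:,2]>.174)&(c[:,2]<.19))[0]
    if len(k): e.append(np.r_[u,180+k[0],c[k[0]]])
e=np.array(e); f=np.polyfit(e[:,2],e[:,3],1); print("left edge yaw",np.degrees(np.arctan(f[0])),np.abs(e[:,3]-np.polyval(f,e[:,2])).max(), e[::8].round(4))
for u in (275,300,310,330,340,380,405):
    c=P[180:300,u]; k=np.where((c[:,2]>.174)&(c[:,2]<.19))[0]
    print(u,[(180+k[j],180+k[j+1],c[k[j]].round(4)[:2],c[k[j+1]].round(4)[:2]) for j in np.where(np.diff(k)>1)[0]])
# push plate top
Q=P[40:75,315:375]; k=(Q[...,2]>.08)&(Q[...,2]<.095); q=Q[k]
print(len(q),q.mean(0),cv2.minAreaRect((q[:,:2]*1000).astype(np.float32)))
v,u=np.where(k);print(v.min()+40,v.max()+40,u.min()+315,u.max()+315)
Q=P[225:270,290:325];k=(Q[...,2]>.155)&(Q[...,2]<.1735);q=Q[k];print("pad",q.mean(0),cv2.minAreaRect((q[:,:2]*1000).astype(np.float32)))
```

```text
206 263 414 [ 0.4166 -0.018   0.1827] [ 0.6149 -0.0637  0.1814] []
212 263 413 [ 0.4138 -0.0268  0.181 ] [ 0.6126 -0.0723  0.1808] [(np.int64(316), np.int64(318), array([ 0.4843, -0.0419]), array([ 0.4866, -0.0438]))]
216 264 413 [ 0.4141 -0.0319  0.1834] [ 0.6118 -0.0782  0.1805] [(np.int64(307), np.int64(309), array([ 0.4706, -0.0459]), array([ 0.4733, -0.0465]))]
240 265 410 [ 0.4051 -0.0672  0.1818] [ 0.6028 -0.1131  0.1803] [(np.int64(282), np.int64(340), array([ 0.4282, -0.0725]), array([ 0.5072, -0.0906]))]
262 266 408 [ 0.3967 -0.101   0.1812] [ 0.5951 -0.1464  0.181 ] [(np.int64(283), np.int64(345), array([ 0.4201, -0.1072]), array([ 0.5071, -0.1264]))]
left edge yaw -13.665275144816686 0.0005096832404180018 [[ 2.720e+02  2.000e+02  4.292e-01 -1.420e-02  1.764e-01]
 [ 3.040e+02  2.010e+02  4.717e-01 -2.430e-02  1.797e-01]
 [ 3.360e+02  2.010e+02  5.137e-01 -3.460e-02  1.775e-01]
 [ 3.680e+02  2.010e+02  5.561e-01 -4.470e-02  1.764e-01]
 [ 4.000e+02  2.020e+02  5.978e-01 -5.470e-02  1.792e-01]]
275 []
300 []
310 [(np.int64(208), np.int64(210), array([ 0.4776, -0.035 ]), array([ 0.477 , -0.0375]))]
330 []
340 []
380 [(np.int64(231), np.int64(233), array([ 0.5639, -0.0891]), array([ 0.5636, -0.0931]))]
405 [(np.int64(221), np.int64(223), array([ 0.5999, -0.0825]), array([ 0.5995, -0.0855]))]
339 [0.57135852 0.14891254 0.08773742] ((571.1040649414062, 149.10543823242188), (9.904502868652344, 59.55574035644531), 76.5300521850586)
52 60 325 366
pad [ 0.45702847 -0.08060855  0.16858805] ((463.8212890625, -88.71154022216797), (40.04288864135742, 40.856266021728516), 76.90286254882812)
```

>>> send_rows(deltas=[[1,0.8,0.14,0.5,0,0,0.1],[1,0.8,0.14,0.5,0,0,0],[1,0.8,0.14,0.5,0,0,0],[1,0.8,0.14,0.5,0,0,0],[1,0.8,0.14,0.5,0,0,0],[1,0.8,0.14,0.5,0,0,0],[1,0.8,0.14,0.5,0,0,0],[1,0.8,0.14,0.5,0,0,0]])

```text
time_s: 5.45
tcp_pos: [0.5834, 0.1924, 0.2579]
orientation: [0.0, 0.786, 0.618, 0.0]
contact_force: [-0.2, 0.4, 0.1]
gripper_width: 0.006
```

>>> send_rows(deltas=[[1,0,0,1,0,0,0],[1,0,0,1,0,0,0],[1,0,0,1,0,0,0],[1,0,0,1,0,0,0],[1,0,0,1,0,0,0],[1,0,0,0.7,0,0,0],[1,0,0,0,0,0,0],[1,0,0,0,0,0,0]])

```text
time_s: 6.25
tcp_pos: [0.5831, 0.1919, 0.0878]
orientation: [0.0, 0.786, 0.618, -0.0]
contact_force: [-0.6, 0.5, 0.2]
gripper_width: 0.008
```

```bash
cat >> h.py <<'E'
X=np.array([.9728,-.2317]);Y=np.array([.2317,.9728])
W=np.array([.4606,-.0887])
def rep():
    s=ctrl.observe(); p=s["tcp_pos"]; f=s["contact_force"]; r=p[:2]-W
    q=s["orientation"]
    print("t",s["time_s"],"rel win x,y",(r@X).round(4),(r@Y).round(4),"z",p[2].round(4),"F",f.round(1),"Fx,Fy",(f[:2]@X).round(1),(f[:2]@Y).round(1),"yaw",np.degrees(2*np.arctan2(q[2],q[1])).round(2))
E
python3 - <<'E'
from h import *
rep()
for n in ("wrist","side"):
    im,d,P=cloud(n)
    if n=="side": im=cv2.resize(im[120:290,240:420],None,fx=4,fy=3.5,interpolation=cv2.INTER_CUBIC)
    cv2.imwrite(f"pics/{n}2.png",im[:,:,::-1]); 
    if n=="wrist": np.save("P2.npy",P)
E
```

```text
t 6.25 rel win x,y 0.0541 0.3014 z 0.0878 F [-0.6  0.5  0.2] Fx,Fy -0.7 0.3 yaw 76.33
```

View pics/wrist2.png

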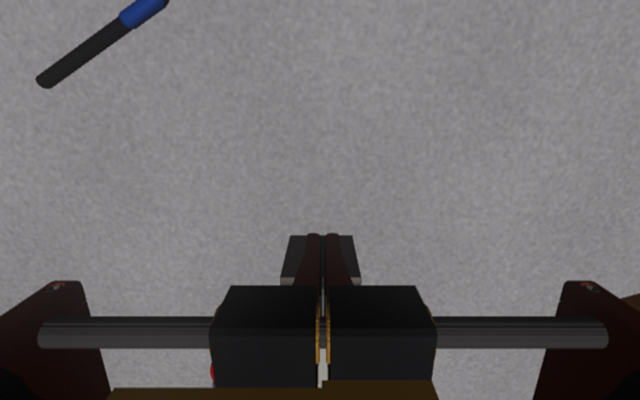

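View pics/side2.png

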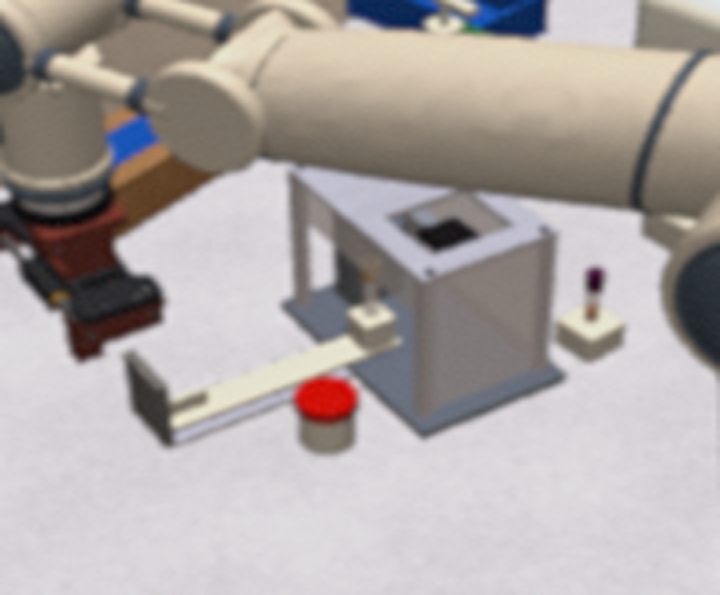

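>>> send_rows(deltas=[[1,0,0,0.5,0,0,0],[1,0,0,0.5,0,0,0],[1,0,0,0,0,0,0],[1,-0.4,-0.05,0,0,0,0],[1,-0.4,0,0,0,0,0],[1,-0.2,0,0,0,0,0],[1,-0.2,0,0,0,0,0],[1,-0.2,0,0,0,0,0]])

```text
time_s: 7.15
tcp_pos: [0.5717, 0.1515, 0.0578]
orientation: [0.0, 0.786, 0.618, 0.0]
contact_force: [0.2, 0.3, 0.1]
gripper_width: 0.004
```

```bash
python3 -c "
from h import *
rep()"
```

```text
t 7.15 rel win x,y 0.0524 0.2594 z 0.0578 F [0.2 0.3 0.1] Fx,Fy 0.2 0.3 yaw 76.37
```

Run:
```python
from h import *
rep()
im,d,P=cloud("side")
im=cv2.resize(im[180:280,240:340],None,fx=6,fy=6,interpolation=cv2.INTER_CUBIC)
cv2.imwrite("pics/side3.png",im[:,:,::-1]); 
im,d,P=cloud("wrist")
im=cv2.resize(im[200:300,250:390],None,fx=5,fy=5,interpolation=cv2.INTER_CUBIC)
cv2.imwrite("pics/w3.png",im[:,:,::-1]); 
rep()
```

```text
t 7.15 rel win x,y 0.0524 0.2594 z 0.0578 F [0.2 0.3 0.1] Fx,Fy 0.2 0.3 yaw 76.37
t 7.25 rel win x,y 0.0524 0.2593 z 0.0576 F [ 0.3  1.  -0.2] Fx,Fy 0.0 1.0 yaw 76.34
```

View pics/side3.png

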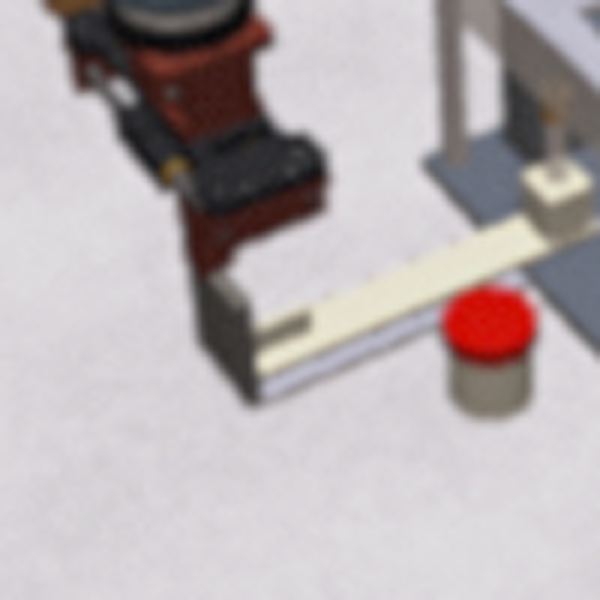

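View pics/w3.png

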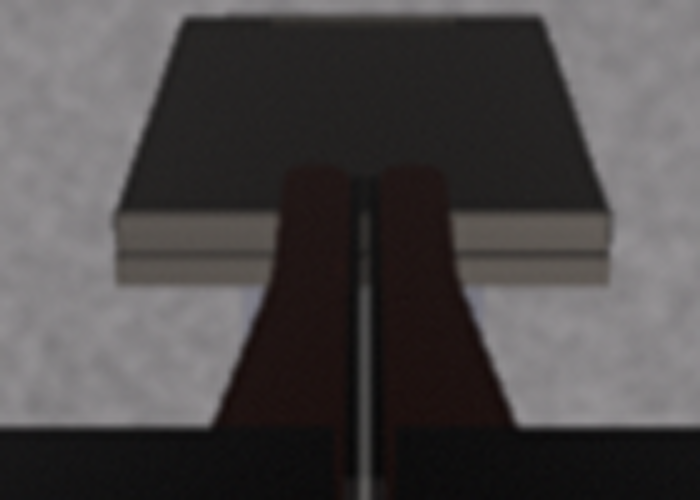

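>>> send_rows(deltas=[[1,-0.15,0,0,0,0,0],[1,-0.15,0,0,0,0,0],[1,-0.15,0,0,0,0,0],[1,-0.15,0,0,0,0,0],[1,0,0,0,0,0,0],[1,0,0,0,0,0,0],[1,-0.1,0,0,0,0,0],[1,-0.1,0,0,0,0,0]])

```text
time_s: 8.05
tcp_pos: [0.5659, 0.1288, 0.0572]
orientation: [-0.0, 0.786, 0.618, -0.0]
contact_force: [-0.0, 0.8, 0.3]
gripper_width: 0.005
```

```bash
python3 -c "
from h import *
rep()"
```

```text
t 8.05 rel win x,y 0.0521 0.236 z 0.0572 F [-0.   0.8  0.3] Fx,Fy -0.2 0.8 yaw 76.41
```

>>> send_rows(deltas=[[1,-0.1,0,0,0,0,0],[1,-0.1,0,0,0,0,0],[1,0,0,0,0,0,0],[1,-0.05,0,0,0,0,0],[1,-0.05,0,0,0,0,0],[1,-0.05,0,0,0,0,0],[1,-0.05,0,0,0,0,0],[1,0,0,0,0,0,0]])

```text
time_s: 8.85
tcp_pos: [0.5631, 0.117, 0.0572]
orientation: [0.0, 0.786, 0.618, -0.0]
contact_force: [-0.3, -0.8, -0.3]
gripper_width: 0.006
```

Run:
```python
from h import *
rep()
im,d,P=cloud("side")
im=cv2.resize(im[160:280,240:380],None,fx=5,fy=5,interpolation=cv2.INTER_CUBIC)
cv2.imwrite("pics/side4.png",im[:,:,::-1]); 
rep()
```

```text
t 8.85 rel win x,y 0.0521 0.2239 z 0.0572 F [-0.3 -0.8 -0.3] Fx,Fy -0.1 -0.8 yaw 76.38
t 8.9 rel win x,y 0.0521 0.224 z 0.0573 F [-0.2  0.7 -0.4] Fx,Fy -0.3 0.6 yaw 76.38
```

View pics/side4.png

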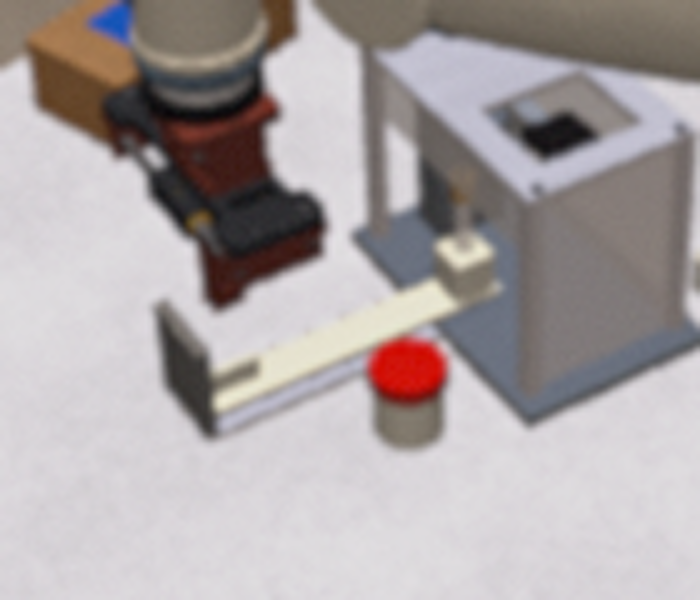

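Run:
```python
from h import *
s=ctrl.observe()
m=vision.camera_model("side"); R=np.array(m["R"]);t=np.array(m["t"])
print("cam pos",-R.T@t)
def pr(p):
    c=R@p+t; return (m["fx"]*c[0]/c[2]+m["cx"],m["fy"]*c[1]/c[2]+m["cy"])
def crop(p): u,v=pr(p); return (round((u-240)*5),round((v-160)*5))
print("tcp",crop(s["tcp_pos"]))
for n,x,y,z in [("winc",0,0,.182),("pushpt",.052,.262,.068),("platetopL",.022,.262,.088),("platetopR",.082,.262,.088),("tube",.045,.0,.118),("g",-.06,.065,.182),("g2",.145,.065,.182)]:
    p=np.r_[W+x*X+y*Y,z]; print(n,crop(p))
im,d,P=cloud("wrist")
cv2.imwrite("pics/w4.png",im[:,:,::-1]); np.save("P4.npy",P)
```

```text
cam pos [-0.33973828  0.8261207   1.1132966 ]
tcp (226, 342)
winc (557, 115)
pushpt (173, 353)
platetopL (192, 357)
platetopR (149, 303)
tube (517, 157)
g (525, 200)
g2 (354, 39)
```

View pics/w4.png

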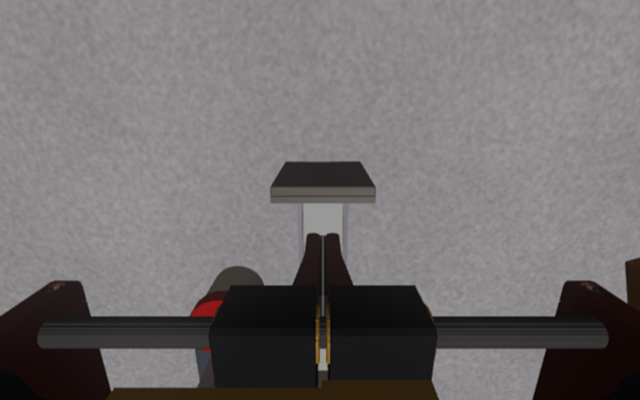

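Run:
```python
from h import *
s=ctrl.observe(); P=np.load("P4.npy"); T=(P-s["tcp_pos"])@quatR(s["orientation"])
for v in range(226,290,6): print(v,[T[v,u].round(4).tolist() for u in (312,331)])
for v in (170,186,190,195,200): print(v,P[v,323].round(4),T[v,323].round(4))
print(P[162:203:8,300].round(3))
```

```text
226 [[-0.015, -0.008, 0.0364], [-0.0157, 0.0076, 0.038]]
232 [[-0.0204, -0.0081, 0.0363], [-0.0208, 0.0076, 0.0372]]
238 [[0.0117, -0.0051, -0.0441], [0.0113, 0.0053, -0.0432]]
244 [[0.0118, -0.0049, -0.0518], [0.0114, 0.0051, -0.0509]]
250 [[0.0114, -0.0047, -0.0577], [0.0112, 0.0049, -0.0573]]
256 [[0.0118, -0.0045, -0.0647], [0.0118, 0.0047, -0.0648]]
262 [[0.0112, -0.0043, -0.0694], [0.0115, 0.0046, -0.07]]
268 [[0.0115, -0.0041, -0.0753], [0.0111, 0.0045, -0.0747]]
274 [[0.0116, -0.0039, -0.0806], [0.0112, 0.0043, -0.0799]]
280 [[0.0112, -0.0038, -0.0846], [0.0113, 0.0042, -0.0848]]
286 [[0.033, -0.0024, -0.1219], [0.0334, 0.003, -0.1225]]
170 [0.5729 0.1535 0.0473] [0.0376 0.0009 0.01  ]
186 [0.5727 0.153  0.0868] [ 0.0371  0.0009 -0.0295]
190 [0.5722 0.151  0.0877] [ 0.035   0.0009 -0.0304]
195 [0.5716 0.1482 0.0882] [ 0.0322  0.0009 -0.0309]
200 [0.5709 0.1452 0.0878] [ 0.0291  0.0009 -0.0305]
[[0.556 0.158 0.019]
 [0.557 0.157 0.047]
 [0.559 0.157 0.07 ]
 [0.56  0.156 0.087]
 [0.559 0.152 0.087]
 [0.558 0.147 0.088]]
```

>>> send_rows(deltas=[[1,0,0,-0.5,0,0,0],[1,0,0,-0.5,0,0,0],[1,0.7,0,0,0,0,0],[1,1,0,0,0,0,0],[1,0.8,0,0,0,0,0],[1,0,0,0,0,0,0],[1,0,0,0.6,0,0,0],[1,0,0,0.6,0,0,0]])

```text
time_s: 9.75
tcp_pos: [0.5819, 0.1899, 0.0531]
orientation: [0.001, 0.786, 0.618, 0.001]
contact_force: [0.1, 0.4, 0.1]
gripper_width: 0.007
```

>>> send_rows(deltas=[[1,0,0,0.6,0,0,0],[1,0,0,0.5,0,0,0],[1,0,0,0,0,0,0],[1,0,0,0,0,0,0],[1,0,0,0,0,0,0],[1,0,0,0,0,0,0],[1,0,0,0,0,0,0],[1,0,0,0,0,0,0]])

```text
time_s: 10.55
tcp_pos: [0.581, 0.1902, 0.0187]
orientation: [0.0, 0.786, 0.618, 0.0]
contact_force: [0.6, 0.6, -0.5]
gripper_width: 0.006
```

Run:
```python
from h import *
rep()
s=ctrl.observe(); im,d,P=cloud("wrist"); T=(P-s["tcp_pos"])@quatR(s["orientation"])
cv2.imwrite("pics/w5.png",im[:,:,::-1])
for v in range(226,262,3): print(v,T[v,312].round(4),P[v,290].round(4),P[v,345].round(4))
im,d,P=cloud("side")
im=cv2.resize(im[160:280,240:380],None,fx=5,fy=5,interpolation=cv2.INTER_CUBIC)
cv2.imwrite("pics/side5.png",im[:,:,::-1]);
```

```text
t 10.55 rel win x,y 0.0525 0.2992 z 0.0187 F [ 0.6  0.6 -0.5] Fx,Fy 0.5 0.7 yaw 76.39
226 [-0.0083 -0.0074  0.0205] [ 5.558e-01  1.883e-01 -3.000e-04] [0.5964 0.1786 0.    ]
229 [-0.0106 -0.0074  0.0199] [ 0.555   0.1857 -0.0009] [5.959e-01 1.765e-01 5.000e-04]
232 [-0.013  -0.0074  0.0196] [ 5.545e-01  1.836e-01 -1.000e-04] [ 5.954e-01  1.737e-01 -3.000e-04]
235 [ 0.0119 -0.0052 -0.0405] [ 0.5537  0.1809 -0.0008] [ 5.948e-01  1.712e-01 -4.000e-04]
238 [ 0.0116 -0.0051 -0.0438] [5.533e-01 1.789e-01 2.000e-04] [ 5.943e-01  1.688e-01 -2.000e-04]
241 [ 0.0119 -0.005  -0.0483] [ 5.525e-01  1.762e-01 -4.000e-04] [ 5.937e-01  1.662e-01 -5.000e-04]
244 [ 0.0114 -0.0049 -0.0509] [ 0.5517  0.1736 -0.0008] [5.932e-01 1.640e-01 1.000e-04]
247 [ 0.0112 -0.0048 -0.0539] [ 0.551  0.171 -0.001] [5.927e-01 1.617e-01 4.000e-04]
250 [ 0.0109 -0.0047 -0.0566] [ 5.505e-01  1.689e-01 -1.000e-04] [ 5.921e-01  1.588e-01 -2.000e-04]
253 [ 0.011  -0.0046 -0.0601] [ 0.5497  0.1662 -0.0006] [5.916e-01 1.566e-01 3.000e-04]
256 [ 0.0111 -0.0045 -0.0633] [0.5493 0.1644 0.0008] [ 5.910e-01  1.537e-01 -2.000e-04]
259 [ 0.0119 -0.0043 -0.0679] [5.485e-01 1.616e-01 4.000e-04] [5.905e-01 1.514e-01 2.000e-04]
```

View pics/side5.png

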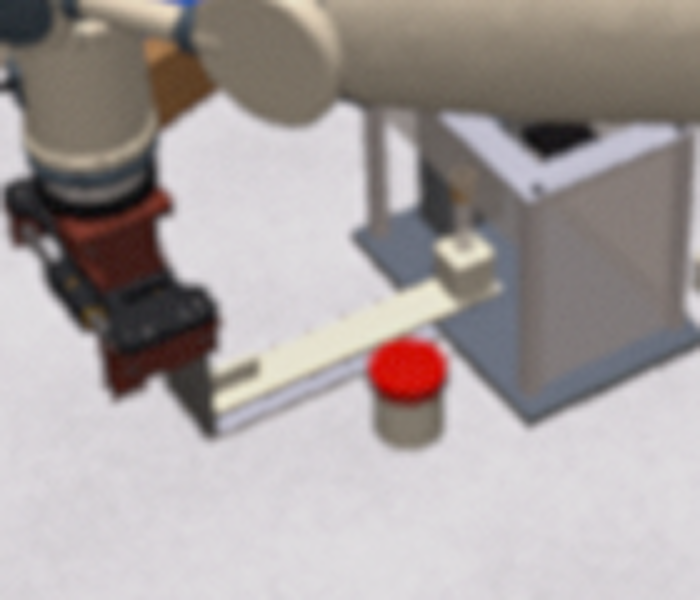

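View pics/w5.png

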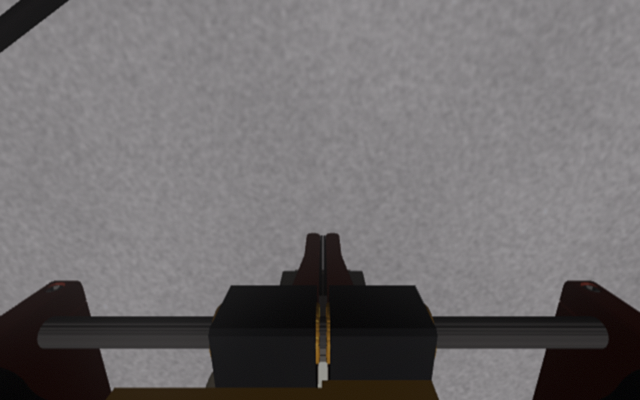

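>>> send_rows(deltas=[[1,-0.4,0,0,0,0,0],[1,-0.3,0,0,0,0,0],[1,-0.15,0,0,0,0,0],[1,-0.15,0,0,0,0,0],[1,-0.15,0,0,0,0,0],[1,-0.15,0,0,0,0,0],[1,-0.15,0,0,0,0,0],[1,-0.15,0,0,0,0,0]])

```text
time_s: 11.45
tcp_pos: [0.5695, 0.1432, 0.0182]
orientation: [0.0, 0.786, 0.618, 0.0]
contact_force: [1.5, 2.3, -2.0]
gripper_width: 0.004
```

```bash
python3 -c "
from h import *
rep()"
```

```text
t 11.45 rel win x,y 0.0522 0.2509 z 0.0182 F [ 1.5  2.3 -2. ] Fx,Fy 1.0 2.5 yaw 76.4
```

Now contact (2.5 N). Continue.

>>> send_rows(deltas=[[1,-0.15,0,0,0,0,0],[1,-0.15,0,0,0,0,0],[1,-0.15,0,0,0,0,0],[1,-0.1,0,0,0,0,0],[1,-0.1,0,0,0,0,0],[1,0,0,0,0,0,0],[1,0,0,0,0,0,0],[1,0,0,0,0,0,0]])

```text
time_s: 12.25
tcp_pos: [0.5648, 0.1243, 0.0183]
orientation: [0.0, 0.786, 0.618, -0.0]
contact_force: [0.2, -0.6, -0.8]
gripper_width: 0.003
```

```bash
python3 -c "
from h import *
rep()"
```

```text
t 12.25 rel win x,y 0.052 0.2313 z 0.0183 F [ 0.2 -0.6 -0.8] Fx,Fy 0.3 -0.5 yaw 76.38
```

>>> send_rows(deltas=[[1,-0.05,0,0,0,0,0],[1,-0.05,0,0,0,0,0],[1,-0.05,0,0,0,0,0],[1,-0.05,0,0,0,0,0],[1,0,0,0,0,0,0],[1,0,0,0,0,0,0],[1,0,0,0,0,0,0],[1,0,0,0,0,0,0]])

```text
time_s: 13.05
tcp_pos: [0.5647, 0.1239, 0.0185]
orientation: [-0.002, 0.785, 0.62, 0.004]
contact_force: [6.4, 16.9, -3.2]
gripper_width: 0.006
```

```bash
python3 -c "
from h import *
rep()"
```

```text
t 13.05 rel win x,y 0.0521 0.2309 z 0.0185 F [ 6.4 16.9 -3.2] Fx,Fy 2.3 17.9 yaw 76.56
```

>>> send_rows(deltas=[[1,0.2,0,0,0,0,0],[1,0.4,0,0,0,0,0],[1,0.6,0,-0.2,0,0,0],[1,0.2,0,-0.8,0,0,0],[1,0,0,-1,0,0,0],[1,0,0,-1,0,0,0],[1,0,0,-1,0,0,0],[1,0,0,-1,0,0,0]])

```text
time_s: 13.85
tcp_pos: [0.5733, 0.1595, 0.1694]
orientation: [0.0, 0.786, 0.618, -0.0]
contact_force: [-0.3, 0.7, -0.5]
gripper_width: 0.008
```

>>> send_rows(deltas=[[1,0,0,-1,0,0,0],[1,0,0,-1,0,0,0],[1,0,0,-1,0,0,0],[1,0,0,-0.5,0,0,0],[1,-0.8,-0.1,0,0,0,0],[1,-1,-0.2,0,0,0,0],[1,-1,-0.2,0,0,0,0],[1,-0.8,-0.2,0,0,0,0]])

```text
time_s: 14.65
tcp_pos: [0.527, 0.0582, 0.2733]
orientation: [0.0, 0.786, 0.618, -0.0]
contact_force: [-0.6, -0.7, 0.1]
gripper_width: 0.008
```

Run:
```python
from h import *
rep()
im,d,P=cloud("wrist"); rep()
cv2.imwrite("pics/w6.png",im[:,:,::-1]); np.save("P6.npy",P)
Q=P; R=Q[...,:2]-W; rx=R@X; ry=R@Y; 
k=(Q[...,2]>.08)&(Q[...,2]<.095)&(ry>.1)&(abs(rx-.05)<.05)
print("plate top rel", rx[k].min(),rx[k].max(),ry[k].min(),ry[k].max(),k.sum())
```

```text
t 14.65 rel win x,y 0.0306 0.1583 z 0.2733 F [-0.6 -0.7  0.1] Fx,Fy -0.4 -0.8 yaw 76.34
t 14.7 rel win x,y 0.0302 0.1557 z 0.2742 F [ 1.2 -0.4  0.6] Fx,Fy 1.3 -0.1 yaw 76.21
plate top rel 0.023428176900929736 0.08164500169452894 0.2100978453101384 0.21981284418684924 439
```

View pics/w6.png

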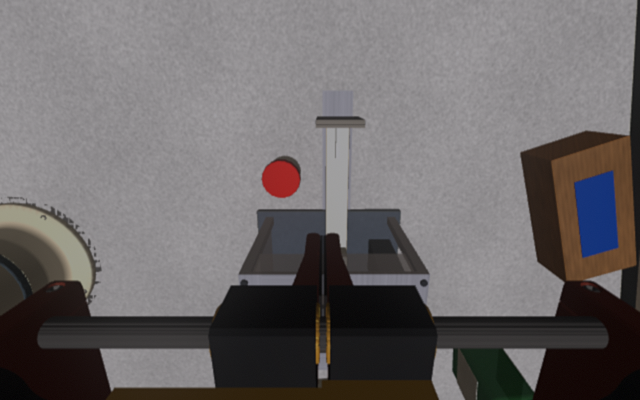

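>>> send_rows(deltas=[[1,-1,-0.2,0,0,0,0],[1,-1,-0.2,0,0,0,0],[1,-1,-0.2,0,0,0,0],[1,-1,-0.2,0,0,0,0],[1,-0.8,-0.13,0,0,0,0],[1,-0.4,0,0,0,0,0],[1,0,0,0.8,0,0,0],[1,0,0,0.8,0,0,0]])

```text
time_s: 15.5
tcp_pos: [0.4645, -0.0858, 0.2254]
orientation: [0.001, 0.786, 0.618, 0.001]
contact_force: [-0.0, 0.1, -0.1]
gripper_width: 0.005
```

>>> send_rows(deltas=[[1,0,0,0.8,0,0,0],[1,0,0,0.8,0,0,0],[1,0,0,0.3,0,0,0],[1,0,0,0,0,0,0],[1,0,0,0,0,0,0],[1,0,0,0,0,0,0],[1,0,0,0,0,0,0],[1,0,0,0,0,0,0]])

```text
time_s: 16.3
tcp_pos: [0.4641, -0.0857, 0.1691]
orientation: [0.001, 0.786, 0.618, 0.0]
contact_force: [-0.3, -0.1, -0.1]
gripper_width: 0.005
```

Run:
```python
from h import *
rep()
im,d,P=cloud("wrist"); s=ctrl.observe()
cv2.imwrite("pics/w7.png",im[:,:,::-1]); np.save("P7.npy",P)
T=(P-s["tcp_pos"])@quatR(s["orientation"])
for v in range(226,246,3): print(v,T[v,312].round(4))
R=P[...,:2]-W; rx=R@X; ry=R@Y
for v in (205,215,225,240,250): print(v,[(u,rx[v,u].round(4),ry[v,u].round(4),P[v,u,2].round(4)) for u in range(200,440,20)])
for n in ("side","scene"):
  im,d,P=cloud(n)
  im=im[130:230,300:400] if n=="side" else im[140:240,240:340]
  im=cv2.resize(im,None,fx=5,fy=5,interpolation=cv2.INTER_CUBIC)
  cv2.imwrite(f"pics/{n}7.png",im[:,:,::-1])
```

```text
t 16.3 rel win x,y 0.0027 0.0037 z 0.1691 F [-0.3 -0.1 -0.1] Fx,Fy -0.3 -0.1 yaw 76.39
226 [ 0.0005 -0.0065 -0.0007]
229 [-0.0022 -0.0066  0.0003]
232 [-0.0032 -0.0065 -0.0027]
235 [ 0.0112 -0.0052 -0.0392]
238 [ 0.0118 -0.005  -0.0444]
241 [ 0.0112 -0.0049 -0.0469]
244 [ 0.0113 -0.0048 -0.0508]
205 [(200, np.float64(-0.151), np.float64(-0.0385), np.float64(-0.0014)), (220, np.float64(-0.1255), np.float64(-0.0382), np.float64(-0.0003)), (240, np.float64(-0.0489), np.float64(0.024), np.float64(0.1822)), (260, np.float64(-0.0362), np.float64(0.0241), np.float64(0.1824)), (280, np.float64(-0.0483), np.float64(-0.0343), np.float64(0.0119)), (300, np.float64(-0.012), np.float64(0.0191), np.float64(0.1681)), (320, np.float64(0.0016), np.float64(0.019), np.float64(0.168)), (340, np.float64(0.0153), np.float64(0.0188), np.float64(0.1675)), (360, np.float64(0.0489), np.float64(-0.0346), np.float64(0.0119)), (380, np.float64(0.0396), np.float64(0.024), np.float64(0.1829)), (400, np.float64(0.0527), np.float64(0.0234), np.float64(0.1813)), (420, np.float64(0.0652), np.float64(0.0235), np.float6
[... 2586 characters left out ...]
), np.float64(0.0009)), (240, np.float64(-0.0518), np.float64(-0.008), np.float64(0.1813)), (260, np.float64(-0.0383), np.float64(-0.0077), np.float64(0.1819)), (280, np.float64(-0.0398), np.float64(-0.0574), np.float64(0.085)), (300, np.float64(-0.0126), np.float64(-0.0137), np.float64(0.1704)), (320, np.float64(0.002), np.float64(0.014), np.float64(0.2244)), (340, np.float64(0.0121), np.float64(0.0151), np.float64(0.2266)), (360, np.float64(0.041), np.float64(-0.0572), np.float64(0.0859)), (380, np.float64(0.0413), np.float64(-0.0075), np.float64(0.1829)), (400, np.float64(0.0547), np.float64(-0.0078), np.float64(0.1824)), (420, np.float64(0.0681), np.float64(-0.0081), np.float64(0.1819))]
```

View pics/w7.png

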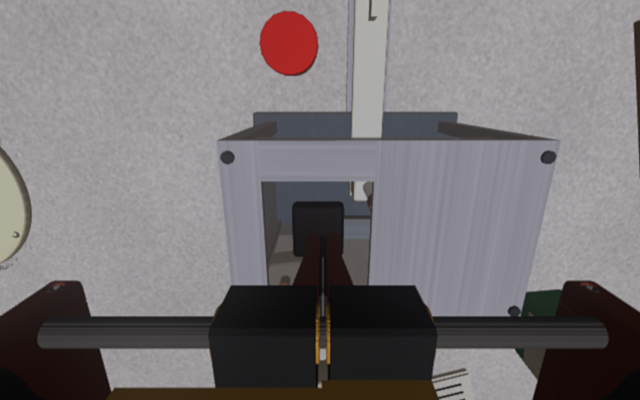

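View pics/side7.png

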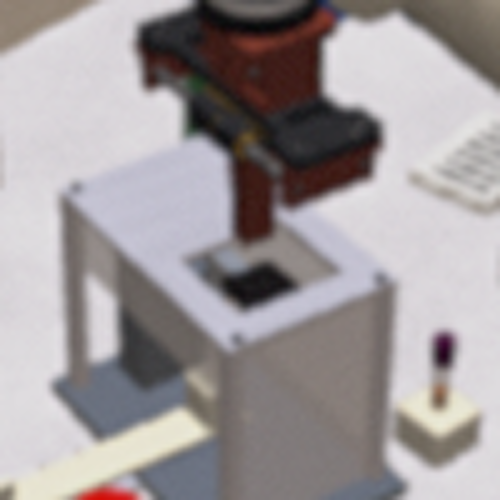

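View pics/scene7.png

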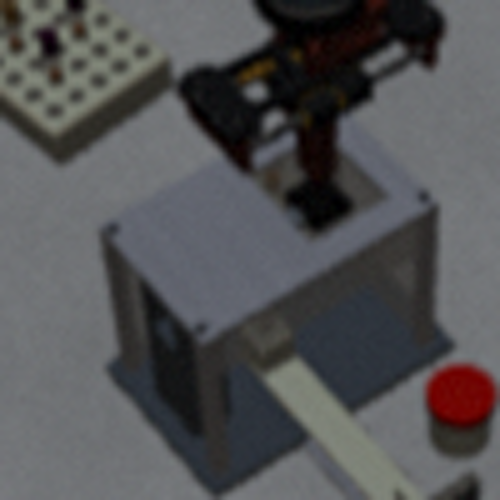

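Run:
```python
from h import *
P=np.load("P7.npy"); s=ctrl.observe(); T=(P-s["tcp_pos"])@quatR(s["orientation"])
for v in (283,290,310,350,390): print(v,[(u,T[v,u].round(3).tolist()) for u in (20,60,75,100,220,430,570,590)])
v=np.s_[275:400]; q=T[275:400]; k=(q[...,2]<-0.05)&(abs(q[...,1])>0.02); print("lowest body (tool z max)",np.nanmax(q[k][:,2]), q[k][np.argsort(-q[k][:,2])[:10]].round(3))
for n in ("side","scene"):
  im,d,P=cloud(n); T=(P-s["tcp_pos"])@quatR(s["orientation"])
  k=(abs(T[...,0])<.06)&(abs(T[...,1])<.1)&(T[...,2]<-.02)&(T[...,2]>-.2)
  q=T[k]; 
  for a,b in [(-.1,-.05),(-.05,-.02),(-.02,.02),(.02,.05),(.05,.1)]:
    g=q[(q[:,1]>a)&(q[:,1]<b)]
    if len(g): i=g[:,2].argmax(); print(n,a,b,len(g),g[np.argsort(-g[:,2])[:4]].round(3).tolist())
```

```text
283 [(20, [-0.155, -0.412, 0.169]), (60, [0.032, -0.077, -0.119]), (75, [0.033, -0.071, -0.121]), (100, [-0.156, -0.303, 0.169]), (220, [-0.155, -0.139, 0.169]), (430, [-0.037, 0.075, -0.012]), (570, [0.032, 0.074, -0.12]), (590, [0.032, 0.08, -0.12])]
290 [(20, [-0.166, -0.415, 0.168]), (60, [0.033, -0.073, -0.124]), (75, [0.03, -0.072, -0.121]), (100, [-0.166, -0.305, 0.168]), (220, [-0.167, -0.14, 0.17]), (430, [-0.042, 0.075, -0.014]), (570, [0.03, 0.074, -0.12]), (590, [0.032, 0.077, -0.123])]
310 [(20, [0.033, -0.076, -0.133]), (60, [0.028, -0.072, -0.126]), (75, [0.024, -0.073, -0.122]), (100, [-0.198, -0.312, 0.168]), (220, [0.034, -0.025, -0.134]), (430, [-0.058, 0.077, -0.014]), (570, [0.024, 0.074, -0.121]), (590, [0.03, 0.073, -0.129])]
350 [(20, [0.026, -0.072, -0.139]), (60, [0.018, -0.072, -0.13]), (75, [0.013, -0.073, -0.125]), (100, [-0.269, -0.328, 0.169]), (220, [0.028, -0.023, -0.141]), (430, [0.028, 0.026, -0.14]), (570, [0.014, 0.073, -0.126]), (590, [0.018, 0.074, -0.131])]
390 [(20, [0.028, -0.06, -0.151]), (60, [0.007, -0.072, -0.134]), (75, [0.002, -0.072, -
[... 941 characters left out ...]
0.1 166 [[0.035, 0.064, -0.021], [0.052, 0.055, -0.021], [-0.014, 0.091, -0.021], [-0.004, 0.076, -0.116]]
scene -0.1 -0.05 171 [[0.023, -0.075, -0.111], [-0.022, -0.076, -0.113], [0.002, -0.074, -0.114], [0.032, -0.081, -0.115]]
scene -0.05 -0.02 81 [[0.038, -0.021, -0.124], [0.036, -0.022, -0.128], [0.03, -0.036, -0.128], [0.033, -0.025, -0.128]]
scene -0.02 0.02 294 [[0.01, -0.007, -0.033], [0.012, 0.004, -0.037], [-0.005, 0.008, -0.04], [-0.01, 0.009, -0.041]]
scene 0.02 0.05 162 [[-0.021, 0.023, -0.113], [0.006, 0.026, -0.113], [0.0, 0.026, -0.114], [0.004, 0.025, -0.116]]
scene 0.05 0.1 251 [[-0.029, 0.096, -0.02], [-0.017, 0.079, -0.114], [-0.011, 0.08, -0.115], [0.001, 0.08, -0.116]]
```

>>> send_rows(deltas=[[1,-0.1,0,0.3,0,0,0],[1,0,0,0.4,0,0,0],[1,0,0,0.2,0,0,0],[1,0,0,0.2,0,0,0],[1,0,0,0.2,0,0,0],[1,0,0,0.1,0,0,0],[1,0,0,0,0,0,0],[1,0,0,0,0,0,0]])

```text
time_s: 17.35
tcp_pos: [0.4627, -0.0884, 0.1269]
orientation: [-0.0, 0.786, 0.618, -0.0]
contact_force: [-4.6, 0.2, 6.0]
gripper_width: 0.006
```

```bash
python3 -c "
from h import *
rep()"
```

```text
t 17.35 rel win x,y 0.002 0.0008 z 0.1269 F [-4.6  0.2  6. ] Fx,Fy -4.5 -0.8 yaw 76.39
```

>>> send_rows(deltas=[[1,0,0.03,0.15,0,0,0],[1,0,0.03,0.15,0,0,0],[1,0,0.03,0.15,0,0,0],[1,0,0.03,0.1,0,0,0],[1,0,0,0.1,0,0,0],[1,0,0,0,0,0,0],[1,0,0,0,0,0,0],[1,0,0,0,0,0,0]])

```text
time_s: 18.15
tcp_pos: [0.4654, -0.089, 0.1094]
orientation: [-0.0, 0.786, 0.618, -0.0]
contact_force: [-13.0, 3.2, 15.4]
gripper_width: 0.006
```

```bash
python3 -c "
from h import *
rep()"
```

```text
t 18.15 rel win x,y 0.0047 0.0009 z 0.1094 F [-13.    3.2  15.4] Fx,Fy -13.3 0.1 yaw 76.4
```

>>> send_rows(deltas=[[1,0,-0.04,0.05,0,0,0],[1,0,-0.04,0.05,0,0,0],[1,0,-0.02,0.05,0,0,0],[1,0,0,0.05,0,0,0],[1,0,0,0,0,0,0],[1,0,0,0,0,0,0],[1,0,0,0,0,0,0],[1,0,0,0,0,0,0]])

```text
time_s: 18.95
tcp_pos: [0.4658, -0.0891, 0.1088]
orientation: [0.004, 0.786, 0.618, 0.003]
contact_force: [-12.3, 3.1, 32.9]
gripper_width: 0.006
```

Run:
```python
from h import *
rep()
im,d,P=cloud("wrist"); 
cv2.imwrite("pics/w8.png",cv2.resize(im[140:300,210:450,::-1],None,fx=3,fy=3)); s=ctrl.observe()
R=P[...,:2]-W; rx=R@X; ry=R@Y
for v in (205,215,225,235): print(v,[(u,rx[v,u].round(4),ry[v,u].round(4),P[v,u,2].round(4)) for u in range(295,345,6)])
```

```text
t 18.95 rel win x,y 0.0052 0.0009 z 0.1088 F [-12.3   3.1  32.9] Fx,Fy -12.7 0.1 yaw 76.4
205 [(295, np.float64(-0.0066), np.float64(0.0415), np.float64(0.1816)), (301, np.float64(-0.004), np.float64(0.0419), np.float64(0.1829)), (307, np.float64(-0.0014), np.float64(0.0419), np.float64(0.1829)), (313, np.float64(0.0011), np.float64(0.0413), np.float64(0.1812)), (319, np.float64(0.0037), np.float64(0.0414), np.float64(0.1814)), (325, np.float64(0.0062), np.float64(0.0412), np.float64(0.181)), (331, np.float64(0.0088), np.float64(0.0415), np.float64(0.1818)), (337, np.float64(0.0114), np.float64(0.0412), np.float64(0.181)), (343, np.float64(0.0139), np.float64(0.0416), np.float64(0.1822))]
215 [(295, np.float64(-0.0106), np.float64(0.0199), np.float64(0.1367)), (301, np.float64(-0.0071), np.float64(0.0198), np.float64(0.1363)), (307, np.float64(-0.0036), np.float64(0.0198), np.float64(0.1365)), (313, np.float64(-0.0001), np.float64(0.0197), np.float64(0.1362)), (319, np.float64(0.0035), np.float64(0.0195), np.float64(0.1357)), (325, np.float64(0.007), np.float64(0.0196), np.float64(0.
[... 718 characters left out ...]
.0172), np.float64(0.1458)), (343, np.float64(0.017), np.float64(0.017), np.float64(0.1452))]
235 [(295, np.float64(-0.0107), np.float64(0.0086), np.float64(0.14)), (301, np.float64(-0.0071), np.float64(0.0091), np.float64(0.141)), (307, np.float64(-0.0032), np.float64(0.0127), np.float64(0.1491)), (313, np.float64(0.0001), np.float64(0.0122), np.float64(0.1481)), (319, np.float64(0.0034), np.float64(0.0124), np.float64(0.1486)), (325, np.float64(0.0069), np.float64(0.0107), np.float64(0.1449)), (331, np.float64(0.0101), np.float64(0.0127), np.float64(0.1494)), (337, np.float64(0.0136), np.float64(0.0119), np.float64(0.1477)), (343, np.float64(0.0171), np.float64(0.0111), np.float64(0.146))]
```

View pics/w8.png

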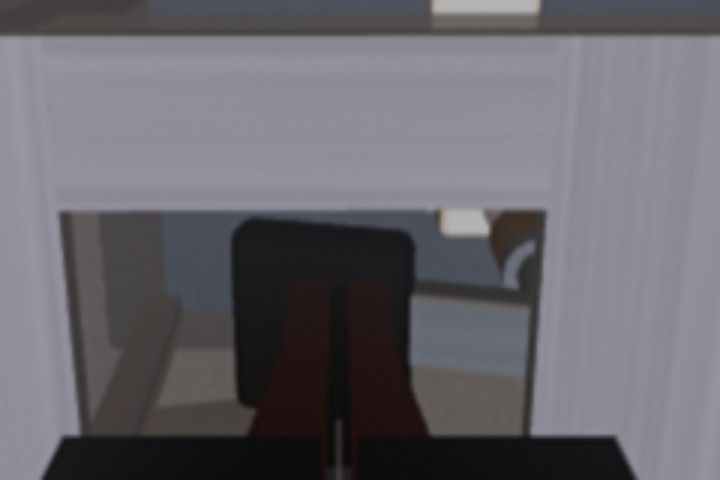

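>>> send_rows(deltas=[[1,0,0,-0.1,0,0,0],[1,0,0,-0.2,0,0,0],[1,0,0,-0.3,0,0,0],[1,0,0,-0.3,0,0,0],[1,0,0,-0.4,0,0,0],[1,0,0,-0.5,0,0,0],[1,0,0,-0.8,0,0,0],[1,0,0,-1,0,0,0]])

```text
time_s: 19.8
tcp_pos: [0.4631, -0.0885, 0.2087]
orientation: [-0.001, 0.786, 0.618, -0.001]
contact_force: [0.7, -0.6, 1.4]
gripper_width: 0.006
```

>>> send_rows(deltas=[[1,0,0,-1,0,0,0],[1,0,0,-1,0,0,0],[1,0.5,0,-1,0,0,0],[1,1,0,-0.5,0,0,0],[1,1,0,0,0,0,0],[1,0.8,0,0,0,0,0],[1,0.4,0,0,0,0,0],[1,0,0,0,0,0,0]])

```text
time_s: 20.6
tcp_pos: [0.4899, 0.0202, 0.3135]
orientation: [-0.0, 0.785, 0.619, -0.0]
contact_force: [0.1, -1.0, -0.4]
gripper_width: 0.003
```

Run:
```python
from h import *
rep()
im,d,P=cloud("wrist"); 
cv2.imwrite("pics/w9.png",im[:,:,::-1])
R=P[...,:2]-W; rx=R@X; ry=R@Y
z=P[...,2]
k=(z>.08)&(z<.095)&(ry>.1)&(abs(rx-.05)<.05)
print("plate outer rel y",ry[k].max())
k=(z>.13)&(z<.175)&(abs(rx)<.016)&(abs(ry)<.018); print("pad z",k.sum(),np.median(z[k]) if k.any() else None)
im,d,P=cloud("side")
cv2.imwrite("pics/side9.png",cv2.resize(im[130:270,240:420,::-1],None,fx=4,fy=4,interpolation=cv2.INTER_CUBIC))
R=P[...,:2]-W; rx=R@X; ry=R@Y; z=P[...,2]
k=(z>.13)&(z<.176)&(abs(rx)<.016)&(abs(ry)<.018); print("side pad z",k.sum(),np.median(z[k]) if k.any() else None)
```

```text
t 20.6 rel win x,y 0.0033 0.1127 z 0.3135 F [ 0.1 -1.  -0.4] Fx,Fy 0.4 -1.0 yaw 76.51
plate outer rel y 0.21944392398598017
pad z 0 None
side pad z 73 0.17083922417221034
```

View pics/w9.png

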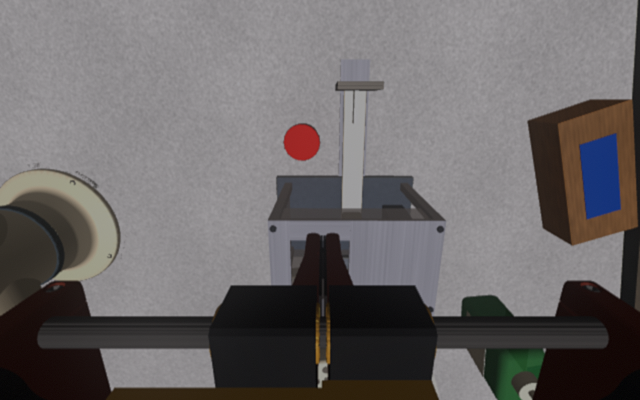

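View pics/side9.png

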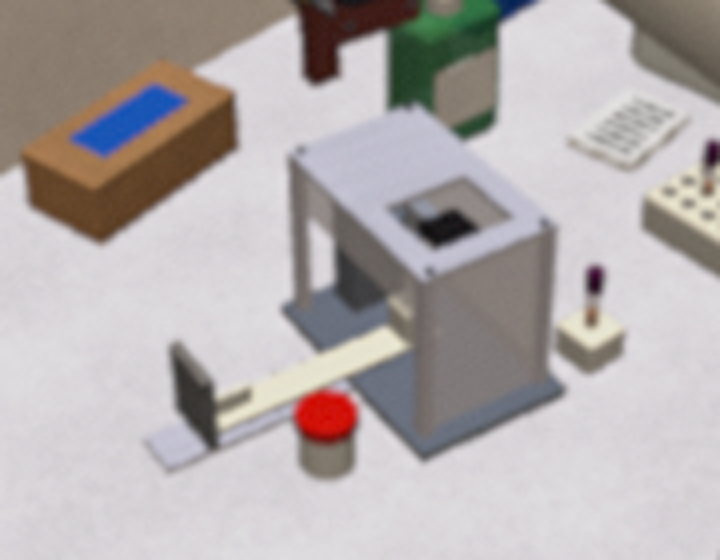

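```bash
python3 -c "
from h import *
rep(); print(ctrl.job_done())"
```

```text
t 20.7 rel win x,y 0.0034 0.1112 z 0.3136 F [-0.4  0.1  0.7] Fx,Fy -0.4 -0.0 yaw 76.39
the job is handed in; nothing more can be done
None
```

I pushed the tray fully home, then pressed the lever pad to its hard stop through the window. The lever came back up, I withdrew, and I handed the job in at 20.7 s.

**Last checks**
- **Tray:** the push plate's outer face is 219–220 mm left of the press's middle plane (220 mm means home). It held 18 N against its stop and stayed there after I withdrew.
- **Lever:** at full press the pad centre was about 26 mm lower and tilted about 0.24 rad, with 33 N down on it. It then returned to 171 mm, against 170 mm nominal.
- **Surroundings:** in the last pictures the specimen pot, tube stand and other items look unmoved. The robot is clear of everything and the wrist force is about zero.

**What disagreed or was not confirmed**
- **Fingertips shorter than stated:** the shut fingers end about 40 mm above the reported TCP. Because of that, my first push passed over the top of the plate without measurable contact. I backed out over it, measured the real tip from depth and redid the push 40 mm lower.
- **Tray start:** the tray was about 18 mm in at the start, not fully out.
- **Sideways force:** pressing the pad gave about 13 N towards the robot. I put this down to the tilting pad but did not establish the cause.
- **Stopper:** I could not see or measure its depth directly. That it is seated is inferred from the full lever stroke with the tray home.

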